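Drive the seized hinge pin out of a pram clip

ROBOT

A 7-joint arm with a two-finger parallel gripper is mounted at the origin on the work surface. World frame = base frame: x ahead of the robot, y to its left, z up, the work surface at z = 0. Lengths are in m, angles in degrees, forces in N, time in s.
With the tool pointing down it reaches from about 0.4 to 0.85 m from the base axis. Payload 10.4 kg.
Tool frame: the origin (TCP) lies midway between the tips of the shut fingers; the grasp point (between the pads) lies 19 mm behind it; x points along the fingers, y is the direction in which the jaws open and shut, and the axes are right-handed (so a half turn about x gives the same grasp; the last joint's range is limited). The gripper opens to 85 mm and grips with 20 to 120 N. Pads are 22 mm wide; open, the fingers measure 114 mm over their backs; the gripper's body (76 mm by 85 mm) begins 54 mm behind the grasp point. The pads swing forward as they close: fully open they stand 13 mm farther back than shut.
Start: joints at [-76.295, 19.034, -3.707, 83.658, 1.238, 77.344, -5.071], TCP at [0.162, 0.604, 0.208] pointing down, gripper open.
Joint ranges: [-148.97, 148.97], [-28.65, 121.19], [-84.17, 76.75], [9.2, 138.47], [-72.65, 252.65], [3.7, 117.97], [-149.18, 149.18]. Speed limits (degrees/s): [127.2, 127.2, 159.86, 159.86, 180, 180, 180].

INTERFACE

Orientations are given as [roll, pitch, yaw] about the fixed x, y, z axes, in that order (R = Rz(yaw) Ry(pitch) Rx(roll)).
In Python, from plant import sense, eyes, ticket gives the robot as it stands.
- The arm moves only by the shell command python3 -m inch 'ROWS' [FORCE]. ROWS is JSON, a list of rows, each an object with "translation": the shift along the tool's x, y, z as a fraction of full scale, a list of three; "dr": the turn, a rotation vector about the tool's x, y, z as a fraction of full scale, a list of three; "grip": the opening, from 0 (shut) to 1 (fully open). A call has 1 to 12 rows; each row is the pose to reach, as a shift and turn from the pose measured when the call began, along the tool's axes at that moment; what a row does not reach only later rows make up. Full scale, the value 1, is 0.6 m for a shift and pi/4 rad for a turn. A row lasts 1/12 s, in which the tool goes at most 41.7 mm and 7.16 degrees, less where a joint would pass 70% of its speed; a pose out of reach is approached as far as the arm can. A call with a number of a shift or a turn outside -1 to 1 is refused whole. A call with a gripper value outside its range is refused whole. The fingers move at their own pace and stop on an object; FORCE is the grip in N (left out, the last holds). Time passes only in rows, so rows that repeat a pose let the fingers close. It gives the time, the measured TCP pose, the force and the opening at its end, in the units of the state.
- sense(): the state, without advancing time (a new reading comes with each control period).
- eyes.get_image(name): name is "side" or "top"; returns (picture, depth): 400x640x3 uint8, red, green, blue; 400x640 float32, m along the optical axis (not along the pixel's ray), 0 where there is no reading.
- eyes.camera_info(name): a dict with "fx", "fy", "cx", "cy" (pixels), "k1" (the pictures are not rectified: a ray, as slopes to the right and down, at radius r is drawn at 1 + k1 r^2 times it, then the intrinsics apply), "R" (3x3) and "t" (3): a world point X has camera coordinates R X + t. Camera axes: x right, y down, z forward; pixel columns grow to the right and rows downward; lengths in m; the calibration is good to about 2 mm. A picture is of the moment at which its call begins. camera_info takes no time and is no camera call.
- ticket.close_job(): hands the job in, once; it reports no verdict.
The state is a dict: "clock": time; "joint_pos": joint angles; "joint_vel": joint speeds; "joint_torque": joint torques, N m; "position": TCP position; "ee_rot": TCP orientation; "contact_force": force on the tool from outside, world axes, zero at the start; "torque": the same for the moment, N m; "gripper_width": finger opening in m.
Only numpy, scipy, OpenCV 4.12 (cv2) and the standard library are available. Lean on these libraries where they do the work, as an engineer would, in place of code of your own. Each camera call takes 0.05 s, during which the arm holds its last target. There are 200 camera calls.

TASK

The hinge pin of the pink clip in the little vise is stuck. Take the slimmer of the two steel punches, feel for the pin's recessed end in the hole on top of the clip's hinge barrel and press the pin down and right out with steady, gentle pressure, never more than about 20 N, so that it drops into the open pacifier box below. Then put the punch back upright in its hole in the wooden stand, and leave everything else in the tray where it is.

Things in the scene. Friction and masses are not known exactly. Their poses are not given: they have to be found in the camera images.
- punch_mid (a point): The slimmer of two plain steel drift punches that stand nose down in the wooden stand. Round grip 16 mm in diameter and 65 mm long, below it a nose 7 mm in diameter and 45 mm long; 110 mm overall, 90 to 140 g. This point: half-way up the grip, on the axis, 77.5 mm above the nose end; its z axis points from nose to top.
- punch_tip (a point): Flat end of the slim punch's nose (7 mm across, edge bevelled by 0.7 mm), on the axis; z axis as above. Also given while the punch is held.
- thick_punch_mid (a point): The thicker punch, 23 mm grip and 10 mm nose, same lengths, too thick for the clip's hole; this point is half-way up its grip. It stands in the other hole of the stand: leave it there.
- stand: Fixed wooden block, 46 mm (x) by 110 mm (y) by 50 mm high; origin: centre of its underside. Two through holes 12.5 mm in diameter on its long centre line at y = -27 and +27 mm; a punch hangs in its hole with the lower end of its grip resting on the block's top, its nose end 5 mm above the block's underside. Which punch is in which hole varies.
- vise: Small grey suction-base vise, fixed to the tray; round base 76 mm across, origin: centre of its underside. Jaws 50 mm wide, tops 106 mm up, grip the snout of the pink clip, which lies on its side pointing along the vise's +x: hinge barrel 78 mm out, then two spread levers to 148 mm, all with tops 110 mm up. The vise's T-bar screw reaches 86 mm to +y.
- hole_nominal (a point): Point of the vise 78 mm along its x, 110 mm up: centre of the mouth of the clip's pin hole, had the clip been clamped square and central. It was clamped by hand: the true hole is up to 8 mm off either way along the vise's x and up to 4 mm along its y; height true. Upright barrel 24 mm in diameter, 32 mm high, 9 mm hole right through; its flat top, with the ears, is 37 mm (along x) by 20.
- pin (a joint): How far the stuck steel hinge pin (8 mm thick, head below the barrel) has moved down, m. At 0, as found, its upper end is 5 mm below the hole's mouth. A steady push of about 9 to 16 N slides it; at about 0.026 (punch nose some 31 mm below the mouth) it comes free and falls; 0.070 when it stands on the floor of the box.
- pacifier_box: Open, clear hard plastic pacifier box without its twist cap, 62 mm in diameter, 50 mm high, floor 4 mm thick, standing under the hinge barrel to catch the pin; loose, 90 g; origin: centre of its underside.
- jar: Glass jar with a wooden lid, 70 mm in diameter, 74 mm high; loose bystander; origin: centre of its underside.
- measuring_cup: White ceramic measuring cup, upturned, 72 mm in diameter, 56 mm high, handle to its +y; loose bystander; origin: centre of its lower side.
- pacifier_a: Pacifier, 43 mm shield, 42 mm high, teat up, nearest the robot; loose bystander; origin: centre of its underside.
- pacifier_b: Pacifier like the other, in the far left corner of the tray; loose bystander; origin: centre of its underside.
Not all that is in view belongs to the job. Leave any turquoise look-alike of the stand alone. What is shaped like the part that bears punch_mid but purple is not meant.

How it is judged:
By the outcome, as a careful person would: the job done as asked, in the order asked, and still so for the second after the job is handed in, with the robot touching nothing.
It also fails if it takes over 72 s, if anything falls off the work surface, if the arm or the gripper's body presses on something with over 40 N, if the wrist force passes 120 N, or if a joint passes its speed limit or range.

## Working session

There is one attempt and no reset: what is moved stays moved. The work goes in short steps, Python scripts to look and compute and a shell command to move; the robot and the scene stay as the last step left them, time stands still between calls to the robot, and variables do not carry over. Pictures are saved under pics/ and viewed, about 8 in all and at most 12, crops included, and the job is handed in when it is done.

```bash
ls; mkdir -p pics
python3 - <<'E'
from plant import sense, eyes
import cv2, numpy as np
print(sense())
for n in ("side","top"):
    im,d=eyes.get_image(n); i=eyes.camera_info(n)
    print(n,i, (-np.array(i['R']).T@np.array(i['t'])))
    cv2.imwrite(f'pics/{n}0.png',im[:,:,::-1]); np.save(f'pics/{n}0.npy',d)
E
```

```text
pics
{'clock': 0.0, 'joint_pos': array([-76.29457951,  19.07166448,  -3.70472993,  83.70494987,
         1.2395548 ,  77.34412651,  -5.07240814]), 'joint_vel': array([ 0.03519707, -0.00725702,  0.02455036, -0.03225296, -0.0439422 ,
       -0.03402954,  0.00562755]), 'joint_torque': array([ 7.14723737e-04, -6.25458884e+01,  4.96588403e-02, -3.91585779e+01,
        1.62846321e-02,  1.01605867e-02,  1.76017409e-06]), 'position': array([0.16170275, 0.60330173, 0.20722805]), 'ee_rot': array([ -85.43777891,   89.91912659, -100.44037926]), 'contact_force': array([-1.12689205, -0.47420077,  0.23403949]), 'torque': array([-0.03057813, -0.01039079, -0.01915092]), 'gripper_width': 0.08554741561818589}
side {'fx': 373.19376378126293, 'fy': 373.19376378126293, 'cx': 319.65925666497543, 'cy': 194.12576877432073, 'k1': -0.059106393046142826, 'R': array([[ 0.88984335, -0.45590024,  0.0182697 ],
       [-0.30155387, -0.61769028, -0.72630846],
       [ 0.34240921,  0.64079146, -0.68712607]]), 't': array([-0.52735997,  0.17038202,  0.8922322 ])} [ 0.2151386  -0.70691499  0.74646062]
top {'fx': 418.24102145805125, 'fy': 418.24102145805125, 'cx': 322.5561351833225, 'cy': 200.58262098932272, 'k1': -0.09640559407057314, 'R': array([[ 0.01408123, -0.99987857,  0.00667496],
       [-0.98842306, -0.01492786, -0.1509868 ],
       [ 0.15106811, -0.0044716 , -0.98851324]]), 't': array([-0.11732164,  0.55645758,  1.11572259])} [ 0.38311744 -0.10401161  1.18770742]
```

View pics/top0.png

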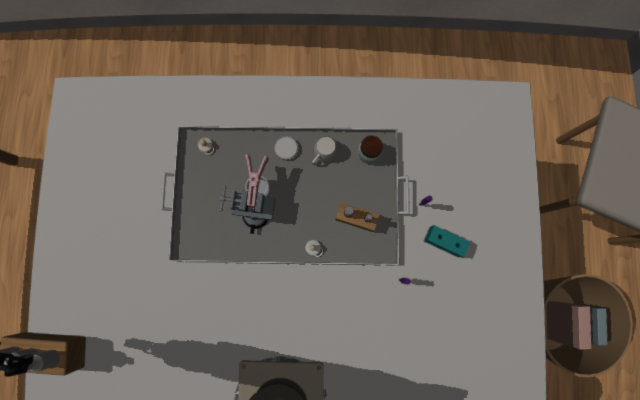

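View pics/side0.png

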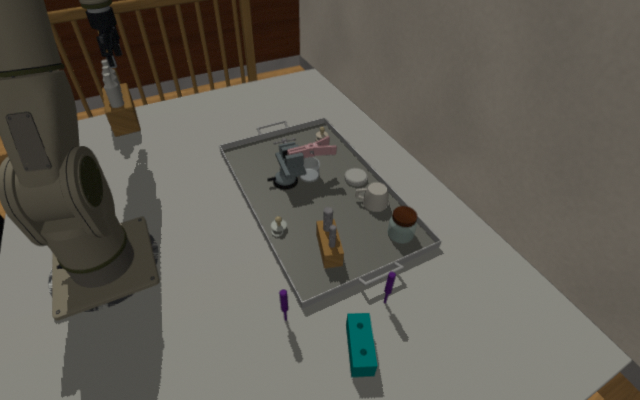

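The top view shows the stand near (358,217), the two punches at (349,211) and (369,217), the vise at (256,210) and the clip hinge near (254,180). In the side view the stand is near (331,243) and the hinge near (320,152). I'll enlarge these areas.

Run:
```python
import cv2, numpy as np
t=cv2.imread('pics/top0.png'); s=cv2.imread('pics/side0.png')
def c(im,x,y,w=50,h=37): return cv2.convertScaleAbs(cv2.resize(im[y-h:y+h,x-w:x+w],(400,296),interpolation=cv2.INTER_CUBIC),alpha=1.5,beta=15)
cv2.imwrite('pics/c1.png',np.vstack([np.hstack([c(t,358,215),c(t,256,190)]),np.hstack([c(s,331,236),c(s,305,162)])]))
```

```text
(no output)
```

View pics/c1.png

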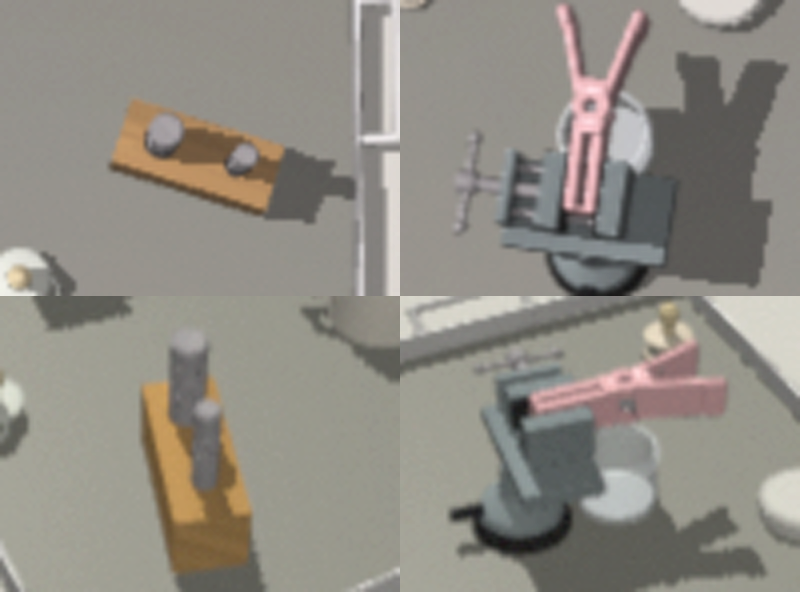

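The crops show the slim punch is the one at the right, with its top at about (369,216) in the top view and (333,226) in the side view. The pin hole shows dark at about (253,178.5) top and (311.5,145.5) side. Now I'll turn these into positions by triangulating and checking against depth.

```bash
cat > h.py <<'E'
import numpy as np, cv2
from plant import sense, eyes
I={n:eyes.camera_info(n) for n in("side","top")}
def ray(n,u,v):
    i=I[n]; K=np.array([[i['fx'],0,i['cx']],[0,i['fy'],i['cy']],[0,0,1]])
    p=cv2.undistortPoints(np.array([[[u,v]]],float),K,np.array([i['k1'],0,0,0.]))[0,0]
    R=np.array(i['R']); return -R.T@np.array(i['t']), R.T@np.array([p[0],p[1],1.])
def plane(n,u,v,z):
    c,d=ray(n,u,v); return c+d*(z-c[2])/d[2]
def tri(a,b):
    c1,d1=ray("top",*a); c2,d2=ray("side",*b)
    s=np.linalg.lstsq(np.c_[d1,-d2],c2-c1,rcond=None)[0]
    p,q=c1+d1*s[0],c2+d2*s[1]; return (p+q)/2,np.linalg.norm(p-q)
def cloud(n,depth):
    i=I[n]; K=np.array([[i['fx'],0,i['cx']],[0,i['fy'],i['cy']],[0,0,1]])
    v,u=np.mgrid[:400,:640]; uv=np.stack([u,v],-1).reshape(-1,1,2).astype(float)
    p=cv2.undistortPoints(uv,K,np.array([i['k1'],0,0,0.]))[:,0]
    z=depth.reshape(-1,1); P=(np.c_[p,np.ones(len(p))]*z-np.array(i['t']))@np.array(i['R'])
    P[z[:,0]==0]=np.nan; return P.reshape(400,640,3)
E
python3 - <<'E'
from h import *
np.set_printoptions(precision=4,suppress=True)
cr=lambda x0,y0,x,y:(x0+(x+.5)/4-.5,y0+(y+.5)/4-.5)
print("hole",tri(cr(206,153,190,103),cr(255,125,226,83)))
print("slim top",tri(cr(308,178,245,154),cr(281,199,208,112)))
print("thick top",tri(cr(308,178,167,131),cr(281,199,190,46)))
for n,im in(("top",cv2.imread('pics/top0.png')),("side",cv2.imread('pics/side0.png'))):
    C=cloud(n,np.load(f'pics/{n}0.npy')); hsv=cv2.cvtColor(im,cv2.COLOR_BGR2HSV)
    x,y,z=C[...,0],C[...,1],C[...,2]
    tray=(abs(x-.6)<.1)&(abs(y+.05)<.05); print(n,"tray z",np.nanmedian(z[tray]))
    box=lambda u0,u1,v0,v1:(lambda m:(m.__setitem__((slice(v0,v1),slice(u0,u1)),True),m)[1])(np.zeros((400,640),bool))
    b=box(330,385,198,238) if n=="top" else box(312,350,200,270)
    wood=b&(hsv[...,1]>110)&(hsv[...,0]<25)
    zz=np.sort(z[wood]); print("wood z pct",np.nanpercentile(zz,[50,75,90,97]))
    top=wood&(z>np.nanpercentile(zz,60)-.012)
    r=cv2.minAreaRect(C[top][:,:2].astype(np.float32)); print("stand rect",r,np.nanmedian(z[top]),top.sum())
    g=b&(hsv[...,1]<80)&(z>np.nanmedian(z[top])+.045); print("steel pts",C[g][:60])
    b=box(235,275,150,210) if n=="top" else box(280,340,135,165)
    pk=b&(hsv[...,1]>50)&((hsv[...,0]>165)|(hsv[...,0]<8)); P=C[pk]; print("pink n",pk.sum(),"z",np.nanpercentile(P[:,2],[10,50,75,90]))
E
```

```text
hole (array([0.6023, 0.0745, 0.1137]), np.float64(0.0023582785285637346))
slim top (array([ 0.507 , -0.2285,  0.118 ]), np.float64(0.0018984894496531797))
thick top (array([ 0.5217, -0.1783,  0.118 ]), np.float64(0.0008413762318549373))
top tray z 0.004768574266193672
wood z pct [0.0545 0.0559 0.0574 0.0585]
stand rect ((0.5146334171295166, -0.20429937541484833), (0.10893645882606506, 0.04603113234043121), 73.70121765136719) 0.05461841469797876 504
steel pts [[ 0.5327 -0.1745  0.1229]
 [ 0.5333 -0.1773  0.1194]
 [ 0.5335 -0.18    0.1179]
 [ 0.5336 -0.1826  0.1178]
 [ 0.5312 -0.1699  0.1144]
 [ 0.53   -0.1719  0.1237]
 [ 0.5307 -0.1747  0.119 ]
 [ 0.5303 -0.1771  0.1219]
 [ 0.5305 -0.1798  0.1206]
 [ 0.5307 -0.1824  0.1199]
 [ 0.5306 -0.185   0.1205]
 [ 0.5275 -0.1694  0.1224]
 [ 0.5277 -0.172   0.1217]
 [ 0.5277 -0.1746  0.1215]
 [ 0.5277 -0.1772  0.1218]
 [ 0.5281 -0.1799  0.1195]
 [ 0.5281 -0.185   0.1202]
 [ 0.528  -0.1875  0.1212]
 [ 0.5257 -0.1672  0.1165]
 [ 0.5253 -0.1696  0.1197]
 [ 0.5254 -0.1722  0.1196]
 [ 0.5253 -0.1747  0.1203]
 [ 0.5255 -0.1773  0.1193]
 [ 0.5256 -0.18 
[... 2217 characters left out ...]
 0.1205]
 [ 0.5291 -0.183   0.116 ]
 [ 0.5106 -0.173   0.1117]
 [ 0.5114 -0.1763  0.1145]
 [ 0.5122 -0.1797  0.1173]
 [ 0.5133 -0.1825  0.1193]
 [ 0.5159 -0.1826  0.1182]
 [ 0.5186 -0.1826  0.117 ]
 [ 0.5193 -0.186   0.1199]
 [ 0.5218 -0.1863  0.119 ]
 [ 0.5247 -0.1861  0.1175]
 [ 0.5269 -0.187   0.1173]
 [ 0.5097 -0.1746  0.1102]
 [ 0.508  -0.1826  0.1186]
 [ 0.5108 -0.1824  0.1171]
 [ 0.5125 -0.1841  0.1179]
 [ 0.5145 -0.1852  0.118 ]
 [ 0.5165 -0.1865  0.1182]
 [ 0.5184 -0.1877  0.1185]
 [ 0.5207 -0.1885  0.1182]
 [ 0.5238 -0.1879  0.1162]
 [ 0.5264 -0.188   0.1151]
 [ 0.51   -0.1744  0.1065]
 [ 0.5103 -0.1787  0.1105]
 [ 0.5115 -0.1813  0.1123]]
pink n 471 z [0.091  0.1074 0.1119 0.1133]
```

Both views agree: tray floor at 0.004, stand top at 0.054, slim punch axis at about (0.5065,-0.229), hole at about (0.602,0.0745,0.114). Next is a helper that works out the moves.

```bash
cat > go.py <<'E'
import sys, numpy as np
from scipy.spatial.transform import Rotation as Rn
from plant import sense
def rel(pos, yaw=None, s=None):
    """yaw = world heading (deg) of tool y, tool x straight down; None = keep heading"""
    s=s or sense(); R=Rn.from_euler('xyz',s['ee_rot'],degrees=True).as_matrix()
    y0=np.degrees(np.arctan2(R[1,1],R[0,1]))
    if yaw is None: yaw=y0
    a=np.radians(yaw); y=np.array([np.cos(a),np.sin(a),0]); x=np.array([0,0,-1.]); G=np.c_[x,y,np.cross(x,y)]
    t=R.T@(np.array(pos)-s['position'])/.6; r=Rn.from_matrix(R.T@G).as_rotvec()/(np.pi/4)
    return t,r,y0,R
if __name__=="__main__":
    s=sense(); a=[float(v) for v in sys.argv[1:]]
    t,r,y0,R=rel(a[:3],a[3] if len(a)>3 else None)
    print("pos",s['position'].round(4),"yaw",y0.round(2),"toolx",R[:,0].round(4),"j7",s['joint_pos'][6].round(1),"clk",s['clock'])
    print("t",t.round(4),"dr",r.round(4),"F",s['contact_force'].round(2),"w",s['gripper_width'].round(4))
E
python3 go.py 0.45 0.30 0.30 -16.5; python3 go.py 0.45 0.30 0.30 163.5
```

```text
pos [0.1617 0.6034 0.2073] yaw 75.0 toolx [-3.0e-04 -1.2e-03 -1.0e+00] j7 -5.1 clk 0.1
pos [0.1617 0.6034 0.2073] yaw 75.0 toolx [-3.0e-04 -1.2e-03 -1.0e+00] j7 -5.1 clk 0.1Traceback (most recent call last):
  File "go.py", line 16, in <module>
    print("t",t.round(4),"dr",r.round(4),"F",s['contact_force'].round(2),"w",s['gripper_width'].round(4))
                                                                             ^^^^^^^^^^^^^^^^^^^^^^^^
AttributeError: 'float' object has no attribute 'round'
Traceback (most recent call last):
  File "go.py", line 16, in <module>
    print("t",t.round(4),"dr",r.round(4),"F",s['contact_force'].round(2),"w",s['gripper_width'].round(4))
                                                                             ^^^^^^^^^^^^^^^^^^^^^^^^
AttributeError: 'float' object has no attribute 'round'
```

```bash
sed -i "s/s\['gripper_width'\].round(4)/round(s['gripper_width'],4)/" go.py; python3 go.py 0.45 0.30 0.30 31
```

```text
pos [0.1617 0.6034 0.2073] yaw 75.0 toolx [-3.0e-04 -1.2e-03 -1.0e+00] j7 -5.1 clk 0.1
t [-0.154  -0.3642  0.595 ] dr [9.778e-01 7.000e-04 1.500e-03] F [ 0.21 -0.26  0.7 ] w 0.0852
```

Lift first, then swing across.

```bash
python3 -m inch '[{"translation":[-0.16,0,0],"dr":[0,0,0],"grip":0.5},{"translation":[-0.16,0,0],"dr":[0,0,0],"grip":0.5},{"translation":[-0.16,-0.364,0.595],"dr":[0.978,0,0],"grip":0.5},{"translation":[-0.16,-0.364,0.595],"dr":[0.978,0,0],"grip":0.5},{"translation":[-0.16,-0.364,0.595],"dr":[0.978,0,0],"grip":0.5},{"translation":[-0.16,-0.364,0.595],"dr":[0.978,0,0],"grip":0.5},{"translation":[-0.16,-0.364,0.595],"dr":[0.978,0,0],"grip":0.5},{"translation":[-0.16,-0.364,0.595],"dr":[0.978,0,0],"grip":0.5},{"translation":[-0.16,-0.364,0.595],"dr":[0.978,0,0],"grip":0.5},{"translation":[-0.16,-0.364,0.595],"dr":[0.978,0,0],"grip":0.5},{"translation":[-0.16,-0.364,0.595],"dr":[0.978,0,0],"grip":0.5},{"translation":[-0.16,-0.364,0.595],"dr":[0.978,0,0],"grip":0.5}]' 40; python3 go.py 0.5065 -0.229 0.22 -14
```

```text
clock: 1.1
position: [0.4495, 0.2997, 0.3035]
ee_rot: [-51.0, 89.9, -110.0]
contact_force: [1.4, 0.7, -0.3]
gripper_width: 0.0427
pos [0.4495 0.2997 0.3035] yaw 31.0 toolx [-4.0e-04 -1.2e-03 -1.0e+00] j7 -6.1 clk 1.1
t [ 0.1402 -0.3723  0.8042] dr [1.0e+00 1.5e-03 8.0e-04] F [ 1.42  0.67 -0.32] w 0.0427
```

```bash
python3 -m inch '[{"translation":[0,-0.372,0.804],"dr":[1,0,0],"grip":0.5},{"translation":[0,-0.372,0.804],"dr":[1,0,0],"grip":0.5},{"translation":[0,-0.372,0.804],"dr":[1,0,0],"grip":0.5},{"translation":[0,-0.372,0.804],"dr":[1,0,0],"grip":0.5},{"translation":[0,-0.372,0.804],"dr":[1,0,0],"grip":0.5},{"translation":[0,-0.372,0.804],"dr":[1,0,0],"grip":0.5},{"translation":[0,-0.372,0.804],"dr":[1,0,0],"grip":0.5},{"translation":[0,-0.372,0.804],"dr":[1,0,0],"grip":0.5},{"translation":[0,-0.372,0.804],"dr":[1,0,0],"grip":0.5},{"translation":[0,-0.372,0.804],"dr":[1,0,0],"grip":0.5},{"translation":[0,-0.372,0.804],"dr":[1,0,0],"grip":0.5},{"translation":[0,-0.372,0.804],"dr":[1,0,0],"grip":0.5}]'; python3 -m inch '[{"translation":[0,0,0],"dr":[0,0,0],"grip":0.5},{"translation":[0,0,0],"dr":[0,0,0],"grip":0.5},{"translation":[0,0,0],"dr":[0,0,0],"grip":0.5}]';  python3 go.py 0.5065 -0.229 0.15 -16.5
```

```text
clock: 2.1
position: [0.5026, -0.1974, 0.3042]
ee_rot: [25.4, 89.9, -78.6]
contact_force: [1.5, -0.2, 0.6]
gripper_width: 0.0426
clock: 2.35
position: [0.5025, -0.197, 0.3038]
ee_rot: [-33.1, 89.9, -137.1]
contact_force: [0.3, -0.1, 0.0]
gripper_width: 0.0427
pos [ 0.5025 -0.197   0.3038] yaw -13.99 toolx [-7.e-04 -7.e-04 -1.e+00] j7 7.2 clk 2.35
t [0.2564 0.0195 0.05  ] dr [0.0557 0.001  0.0006] F [ 0.3  -0.05  0.02] w 0.0427
```

```bash
python3 -m inch '[{"translation":[0.1,0.0195,0.05],"dr":[0.056,0,0],"grip":0.5},{"translation":[0.2,0.0195,0.05],"dr":[0.056,0,0],"grip":0.5},{"translation":[0.25,0.0195,0.05],"dr":[0.056,0,0],"grip":0.5},{"translation":[0.25,0.0195,0.05],"dr":[0.056,0,0],"grip":0.5},{"translation":[0.29,0.0195,0.05],"dr":[0.056,0,0],"grip":0.5},{"translation":[0.32,0.0195,0.05],"dr":[0.056,0,0],"grip":0.5},{"translation":[0.35,0.0195,0.05],"dr":[0.056,0,0],"grip":0.5},{"translation":[0.38,0.0195,0.05],"dr":[0.056,0,0],"grip":0.5},{"translation":[0.383,0.0195,0.05],"dr":[0.056,0,0],"grip":0.5},{"translation":[0.383,0.0195,0.05],"dr":[0.056,0,0],"grip":0.5}]';  python3 go.py 0.5065 -0.229 0.074 -16.5
python3 - <<'E'
from h import *
im,d=eyes.get_image("side"); im2,d2=eyes.get_image("top")
f=lambda a:cv2.resize(a[:,:,::-1],None,fx=5,fy=5,interpolation=cv2.INTER_CUBIC)
cv2.imwrite('pics/g1.png',np.hstack([f(im[185:285,295:375]),f(im2[170:270,320:400])]))
E
```

```text
clock: 3.18
position: [0.5063, -0.2272, 0.0734]
ee_rot: [-81.9, 89.9, 171.7]
contact_force: [-0.0, 0.2, -0.0]
gripper_width: 0.0425
pos [ 0.5063 -0.2272  0.0734] yaw -16.39 toolx [-2.6e-03  4.0e-04 -1.0e+00] j7 16.8 clk 3.1833
t [-0.001   0.0012  0.0028] dr [0.0025 0.0005 0.0033] F [-0.04  0.25 -0.03] w 0.0425
```

View pics/g1.png

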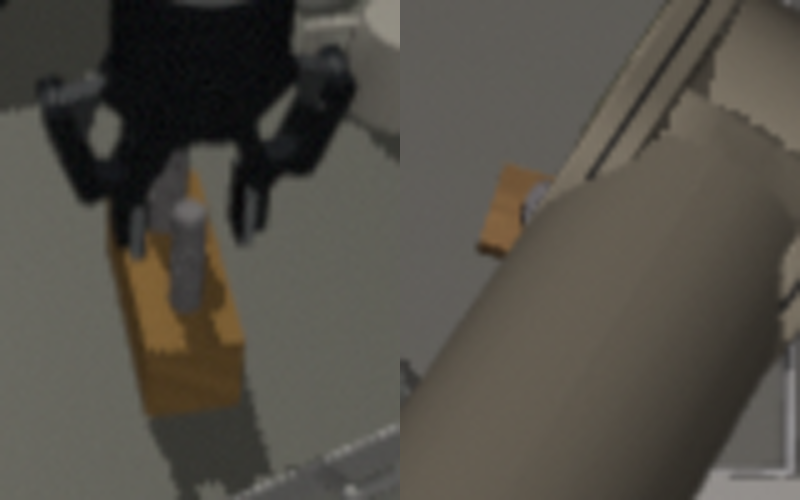

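The fingers straddle the slim punch, which sits at (187,255) in the left half with a finger on each side. Closing.

```bash
python3 -m inch '[{"translation":[0,0,0.003],"dr":[0.0025,0,0.0033],"grip":0.5},{"translation":[0,0,0.003],"dr":[0.0025,0,0.0033],"grip":0.3},{"translation":[0,0,0.003],"dr":[0.0025,0,0.0033],"grip":0},{"translation":[0,0,0.003],"dr":[0.0025,0,0.0033],"grip":0},{"translation":[0,0,0.003],"dr":[0.0025,0,0.0033],"grip":0},{"translation":[0,0,0.003],"dr":[0.0025,0,0.0033],"grip":0},{"translation":[0,0,0.003],"dr":[0.0025,0,0.0033],"grip":0},{"translation":[0,0,0.003],"dr":[0.0025,0,0.0033],"grip":0}]' 80;  python3 go.py 0.5065 -0.229 0.074 -16.5; python3 -c "
from plant import sense;s=sense();print(s.keys(), s.get('punch_tip'))"
```

```text
clock: 3.95
position: [0.507, -0.2302, 0.0759]
ee_rot: [91.2, 89.8, -15.4]
contact_force: [-2.0, 1.2, 6.5]
gripper_width: 0.0133
pos [ 0.507  -0.2302  0.0759] yaw -16.56 toolx [ 0.0037 -0.001  -1.    ] j7 16.9 clk 3.95
t [ 0.0032 -0.0015 -0.0017] dr [-0.0012 -0.0001 -0.0049] F [-1.98  1.22  6.51] w 0.0133
dict_keys(['clock', 'joint_pos', 'joint_vel', 'joint_torque', 'position', 'ee_rot', 'contact_force', 'torque', 'gripper_width']) None
```

```bash
python3 -m inch '[{"translation":[0,0,0],"dr":[0,0,0],"grip":0},{"translation":[0,0,0],"dr":[0,0,0],"grip":0},{"translation":[0,0,0],"dr":[0,0,0],"grip":0},{"translation":[-0.01,0,0],"dr":[0,0,0],"grip":0},{"translation":[-0.02,0,0],"dr":[0,0,0],"grip":0},{"translation":[-0.04,0,0],"dr":[0,0,0],"grip":0},{"translation":[-0.04,0,0],"dr":[0,0,0],"grip":0}]';  python3 go.py 0.5065 -0.229 0.2 -16.5;python3 - <<'E'
from h import *
im,d=eyes.get_image("side")
f=lambda a:cv2.convertScaleAbs(cv2.resize(a[:,:,::-1],None,fx=5,fy=5,interpolation=cv2.INTER_CUBIC),alpha=1.5)
cv2.imwrite('pics/g2.png',f(im[165:275,275:395]))
E
```

```text
clock: 4.53
position: [0.5081, -0.2309, 0.1025]
ee_rot: [91.8, 89.6, -14.7]
contact_force: [-0.6, -1.0, -0.1]
gripper_width: 0.0132
pos [ 0.5081 -0.2309  0.1025] yaw -16.58 toolx [ 0.0067 -0.0018 -1.    ] j7 15.7 clk 4.5333
t [-0.1625 -0.0023 -0.0023] dr [-0.0017 -0.0003 -0.0088] F [-0.6  -0.95 -0.07] w 0.0132
```

View pics/g2.png

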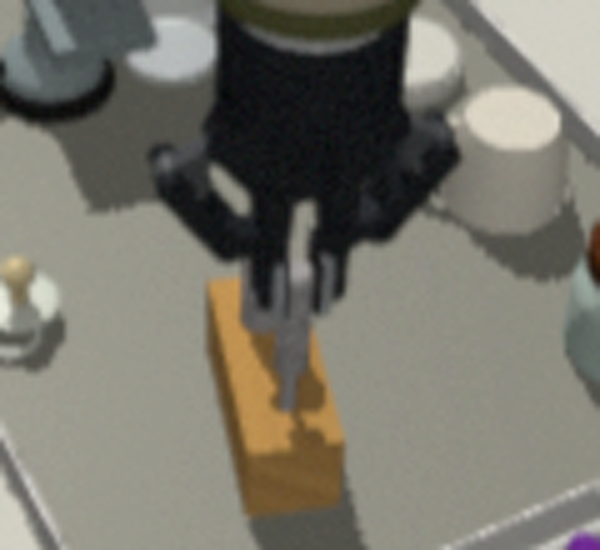

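The punch has come up with the gripper and its nose shows at crop (288,395). The jaw reading of 13.2 mm is under the 16 mm grip, so I'll lift clear and measure how the punch sits in the hand.

```bash
python3 -m inch '[{"translation":[-0.04,0,0],"dr":[0,0,-0.009],"grip":0},{"translation":[-0.09,0,0],"dr":[0,0,-0.009],"grip":0},{"translation":[-0.14,0,0],"dr":[0,0,-0.009],"grip":0},{"translation":[-0.18,0,0],"dr":[0,0,-0.009],"grip":0},{"translation":[-0.19,0,0],"dr":[0,0,-0.009],"grip":0},{"translation":[-0.19,0,0],"dr":[0,0,-0.009],"grip":0},{"translation":[-0.19,0,0],"dr":[0,0,-0.009],"grip":0}]';  python3 go.py 0.6023 0.0745 0.215 -16.5;python3 - <<'E'
from h import *
np.set_printoptions(precision=4,suppress=True)
im,d=eyes.get_image("side"); C=cloud("side",d); np.save('pics/C.npy',C)
f=lambda a:cv2.convertScaleAbs(cv2.resize(a[:,:,::-1],None,fx=6,fy=6,interpolation=cv2.INTER_CUBIC),alpha=1.5)
i=I['side']; p=sense()['position']; print(p)
q=i['R']@(p-[0,0,.03])+i['t']; u,v=int(i['fx']*q[0]/q[2]+i['cx']),int(i['fy']*q[1]/q[2]+i['cy']); print(u,v)
cv2.imwrite('pics/g3.png',f(im[v-50:v+50,u-60:u+60]))
m=(abs(C[...,0]-p[0])<.05)&(abs(C[...,1]-p[1])<.05)&(C[...,2]>.128)
for vv in range(v-45,v+45,2):
    k=np.where(m[vv])[0]
    if len(k): print(vv,k.min(),k.max(),C[vv,k].mean(0),len(k))
E
```

```text
clock: 5.17
position: [0.507, -0.2301, 0.2147]
ee_rot: [-122.8, 89.9, 130.7]
contact_force: [0.5, 0.9, -2.3]
gripper_width: 0.013
pos [ 0.507  -0.2301  0.2147] yaw -16.54 toolx [-9.e-04  1.e-03 -1.e+00] j7 11.5 clk 5.1667
t [-1.000e-04  7.800e-03 -5.319e-01] dr [-0.001  -0.0009  0.0015] F [ 0.52  0.86 -2.26] w 0.013
[ 0.5066 -0.23    0.2141]
334 206
161 314 366 [ 0.5114 -0.2409  0.3125] 45
163 314 364 [ 0.5102 -0.2388  0.3067] 43
165 313 363 [ 0.506  -0.2391  0.3036] 43
167 314 361 [ 0.5026 -0.2381  0.2991] 44
169 314 360 [ 0.501  -0.2391  0.2955] 42
171 315 358 [ 0.5005 -0.239   0.2907] 40
173 316 356 [ 0.4987 -0.2388  0.2862] 36
175 318 348 [ 0.493  -0.2372  0.2821] 26
177 320 347 [ 0.4973 -0.2374  0.2756] 20
179 326 347 [ 0.5038 -0.2351  0.2662] 22
181 326 346 [ 0.5022 -0.2364  0.2626] 21
183 326 346 [ 0.5021 -0.2371  0.258 ] 21
185 326 346 [ 0.5023 -0.2373  0.2527] 21
187 327 345 [ 0.5022 -0.2379  0.2479] 19
189 328 343 [ 0.5017 -0.2373  0.2422] 16
191 330 339 [ 0.5003 -0.2362  0.2364] 10
193 332 338 [ 0.503  -0.2341  0.228 ] 7
195 331 338 [ 0.5022 -0.2339  0.2226] 8
197 331 338 [ 0.5027 -0.2336  0.2164] 8
199 331 338 [ 0.5026 -0.2343  0.2113] 8
201 331 338 [ 0.5028 -0.2345  0.2057] 8
203 331 337 [ 0.502  -0.2343  0.2   ] 7
205 332 337 [ 0.5031 -0.235   0.1942] 6
207 333 335 [ 0.5046 -0.2312  0.1841] 3
209 332 335 [ 0.5041 -0.2304  0.1776] 4
211 332 335 [ 0.504  -0.231   0.1721] 4
213 332 334 [ 0.5032 -0.2309  0.1662] 3
215 332 334 [ 0.5031 -0.2315  0.1605] 3
217 332 334 [ 0.5037 -0.231   0.1534] 3
219 333 333 [ 0.5037 -0.2316  0.1477] 1
```

View pics/g3.png

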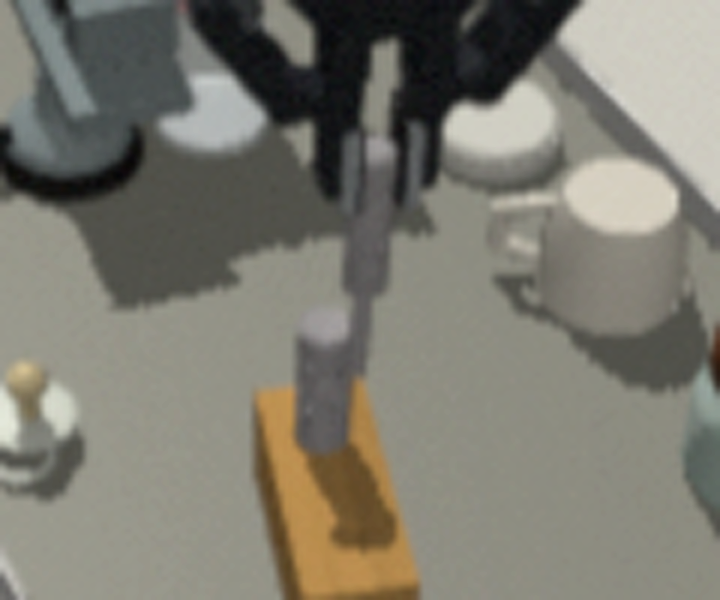

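The picture and depth show the punch upright and centred between the jaws, with the nose end near z≈0.147 and its axis within about 1 mm of the TCP. Next I'll refine the hole from the first pictures while moving over the vise.

```bash
python3 -m inch '[{"translation":[0,0.001,-0.07],"dr":[0,0,0],"grip":0},{"translation":[0,0.001,-0.14],"dr":[0,0,0],"grip":0},{"translation":[0,0.002,-0.21],"dr":[0,0,0],"grip":0},{"translation":[0,0.003,-0.28],"dr":[0,0,0],"grip":0},{"translation":[0,0.004,-0.35],"dr":[0,0,0],"grip":0},{"translation":[0,0.006,-0.42],"dr":[0,0,0],"grip":0},{"translation":[0,0.007,-0.48],"dr":[0,0,0],"grip":0},{"translation":[0,0.008,-0.52],"dr":[0,0,0],"grip":0},{"translation":[0,0.008,-0.532],"dr":[0,0,0],"grip":0},{"translation":[0,0.008,-0.532],"dr":[0,0,0],"grip":0}]';python3 - <<'E'
from h import *
np.set_printoptions(precision=4,suppress=True)
c={}
for n,(u,v) in {"top":(253,178.6),"side":(311.5,145.6)}.items():
    im=cv2.imread(f'pics/{n}0.png').astype(int); g=im[...,2]-0.0  # red: pink bright, hole dark
    u0,v0=int(round(u)),int(round(v)); w=g[v0-4:v0+5,u0-4:u0+5]; print(n,w.astype(int))
    vv,uu=np.mgrid[v0-4:v0+5,u0-4:u0+5]
    r=np.hypot(uu-u,vv-v); k=np.where(r<2.6,np.clip(np.percentile(w[r<2.6],85)-w,0,None),0)
    c[n]=((k*uu).sum()/k.sum(),(k*vv).sum()/k.sum()); print(c[n],plane(n,*c[n],.114),plane(n,*c[n],.112))
print(tri(c["top"],c["side"]))
E
python3 go.py 0.6023 0.0745 0.215 -16.5
```

```text
clock: 6.05
position: [0.6015, 0.0773, 0.212]
ee_rot: [-76.0, 89.7, 177.7]
contact_force: [0.9, -0.1, -1.4]
gripper_width: 0.0133
top [[130 150 155 157 160 160 158 152 129]
 [119 144 152 152 151 154 154 150 127]
 [124 145 147 130 115 135 150 151 134]
 [138 148 127  90  73  94 139 152 144]
 [146 149 120  79  85 102 141 152 146]
 [136 148 130  92  98 113 142 150 132]
 [106 140 147 142 144 145 150 147 107]
 [100 139 153 154 155 154 151 128  85]
 [124 149 156 158 159 156 150 126  78]]
(np.float64(252.75412654745526), np.float64(178.7348693259973)) [0.6024 0.075  0.114 ] [0.6028 0.0753 0.112 ]
side [[ 95  99 104 105 104 119 127 137 128]
 [114 122 127 128 128 151 155 149 127]
 [141 142 133 133 136 152 160 155 149]
 [149 133 108 101 116 145 155 154 150]
 [151 132 118 116 128 145 147 149 147]
 [153 143 138 137 137 132 124 125 122]
 [137 123 114 114 111  97  93  94  93]
 [ 97  92  91  92  90  84  88  90  90]
 [ 89  84  83  82  80  79  87  89  90]]
(np.float64(310.97076023391816), np.float64(145.93567251461988)) [0.5994 0.0721 0.114 ] [0.6006 0.0746 0.112 ]
(array([0.6022, 0.0758, 0.1109]), np.float64(0.0018137438381018505))
pos [0.6015 0.0773 0.212 ] yaw -16.32 toolx [-5.3e-03  2.0e-04 -1.0e+00] j7 -18.9 clk 6.05
t [-0.005   0.0025  0.0041] dr [0.0041 0.0016 0.0065] F [ 0.93 -0.13 -1.42] w 0.0133
```

Hole estimate is about (0.602,0.0748). I'll align and descend to just above the mouth.

```bash
python3 go.py 0.6025 0.0740 0.186 -16.5 | tail -1; python3 -m inch '[{"translation":[0,0.004,0.005],"dr":[0.004,0,0.0065],"grip":0},{"translation":[0.015,0.0045,0.005],"dr":[0.004,0,0.0065],"grip":0},{"translation":[0.03,0.0045,0.005],"dr":[0.004,0,0.0065],"grip":0},{"translation":[0.04,0.0045,0.005],"dr":[0.004,0,0.0065],"grip":0},{"translation":[0.043,0.0045,0.005],"dr":[0.004,0,0.0065],"grip":0},{"translation":[0.043,0.0045,0.005],"dr":[0.004,0,0.0065],"grip":0},{"translation":[0.043,0.0045,0.005],"dr":[0.004,0,0.0065],"grip":0}]'; python3 go.py 0.6025 0.0740 0.178 -16.5
python3 - <<'E'
from h import *
im,d=eyes.get_image("side"); im2,d2=eyes.get_image("top")
f=lambda a:cv2.convertScaleAbs(cv2.resize(a[:,:,::-1],(400,400),interpolation=cv2.INTER_CUBIC),alpha=1.5)
cv2.imwrite('pics/v1.png',np.hstack([f(im[110:170,281:341]),f(im2[140:220,215:295])]))
C=cloud("side",d);p=sense()['position']
m=(abs(C[...,0]-p[0])<.03)&(abs(C[...,1]-p[1])<.03)&(C[...,2]>.118)
for vv in range(90,155,2):
    k=np.where(m[vv])[0]
    if len(k): print(vv,k.min(),k.max(),C[vv,k].mean(0).round(4),len(k))
E
```

```text
t [0.0433 0.0033 0.0048] dr [0.0041 0.0016 0.0065] F [ 0.93 -0.13 -1.42] w 0.0133
clock: 6.63
position: [0.6031, 0.0734, 0.1862]
ee_rot: [-1.6, 89.9, -108.1]
contact_force: [0.3, 0.2, -0.7]
gripper_width: 0.0132
pos [0.6031 0.0734 0.1862] yaw -16.52 toolx [-4.0e-04 -1.2e-03 -1.0e+00] j7 -18.3 clk 6.6333
t [ 0.0137 -0.0013 -0.0007] dr [-0.0004  0.0016  0.    ] F [ 0.35  0.18 -0.68] w 0.0132
90 303 322 [0.5979 0.0615 0.2945] 20
92 304 320 [0.5961 0.0606 0.2898] 17
94 304 320 [0.5961 0.0615 0.2838] 13
96 304 327 [0.606  0.0623 0.2755] 16
98 300 326 [0.6048 0.0646 0.2689] 20
100 302 326 [0.6049 0.0636 0.2636] 20
102 303 326 [0.6058 0.0613 0.2588] 19
104 303 321 [0.5987 0.0646 0.253 ] 15
106 304 319 [0.598  0.067  0.2461] 12
108 304 319 [0.5979 0.0675 0.2399] 13
110 304 319 [0.5989 0.0687 0.233 ] 16
112 304 319 [0.598  0.0668 0.2282] 16
114 305 319 [0.5989 0.0657 0.2225] 15
116 306 317 [0.5975 0.0657 0.2168] 12
118 308 317 [0.6003 0.0654 0.21  ] 10
120 309 314 [0.5987 0.0682 0.2026] 6
122 309 314 [0.5992 0.069  0.1957] 6
124 309 314 [0.5991 0.0689 0.1895] 6
126 309 314 [0.5987 0.068  0.1837] 6
128 309 314 [0.5998 0.0701 0.1757] 6
130 309 314 [0.5991 0.0685 0.1703] 6
132 311 312 [0.599  0.0684 0.1638] 2
134 311 312 [0.6003 0.071  0.1553] 2
136 311 312 [0.6014 0.0731 0.147 ] 2
138 310 312 [0.6    0.0733 0.1405] 3
140 310 312 [0.5997 0.0728 0.1341] 3
142 310 312 [0.6002 0.0738 0.1263] 3
144 310 312 [0.5985 0.0702 0.1223] 3
```

View pics/v1.png

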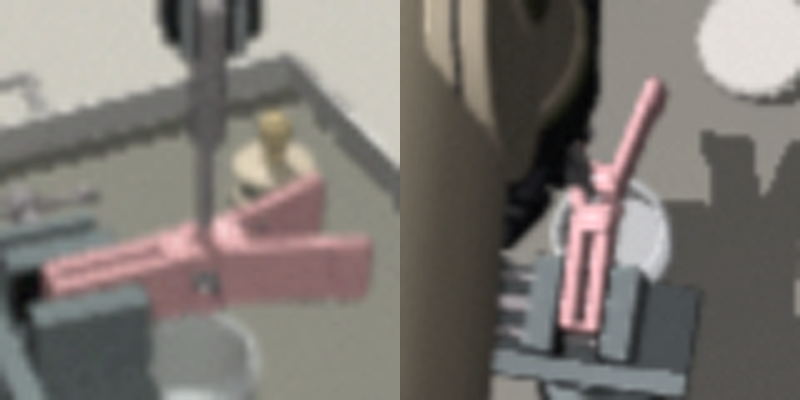

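The side view shows the nose at column ≈311.8, right over the hole. Feeling down slowly.

```bash
python3 -m inch '[{"translation":[0.003,-0.001,0],"dr":[0,0.001,0],"grip":0},{"translation":[0.005,-0.001,0],"dr":[0,0.001,0],"grip":0},{"translation":[0.0065,-0.001,0],"dr":[0,0.001,0],"grip":0},{"translation":[0.008,-0.001,0],"dr":[0,0.001,0],"grip":0},{"translation":[0.0095,-0.001,0],"dr":[0,0.001,0],"grip":0},{"translation":[0.011,-0.001,0],"dr":[0,0.001,0],"grip":0},{"translation":[0.011,-0.001,0],"dr":[0,0.001,0],"grip":0}]'; python3 go.py 0.6025 0.0740 0.178 -16.5
```

```text
clock: 7.32
position: [0.6027, 0.0738, 0.1797]
ee_rot: [46.2, 90.0, -60.3]
contact_force: [0.8, -0.3, -1.5]
gripper_width: 0.0131
pos [0.6027 0.0738 0.1797] yaw -16.5 toolx [ 2.e-04 -4.e-04 -1.e+00] j7 -18.2 clk 7.3167
t [ 0.0029 -0.0004 -0.0002] dr [-0.      0.0004 -0.0004] F [ 0.77 -0.34 -1.51] w 0.0131
```

```bash
python3 -m inch '[{"translation":[0.002,0,0],"dr":[0,0,0],"grip":0},{"translation":[0.004,0,0],"dr":[0,0,0],"grip":0},{"translation":[0.004,0,0],"dr":[0,0,0],"grip":0}]'|grep -E 'pos|force';python3 -m inch '[{"translation":[0.002,0,0],"dr":[0,0,0],"grip":0},{"translation":[0.004,0,0],"dr":[0,0,0],"grip":0},{"translation":[0.004,0,0],"dr":[0,0,0],"grip":0}]'|grep -E 'pos|force'
```

```text
position: [0.6026, 0.0738, 0.1771]
contact_force: [0.0, -0.8, -1.6]
position: [0.6029, 0.0739, 0.1751]
contact_force: [-0.8, 0.7, 2.5]
```

Contact came near TCP z 0.175, which is where the pin should be (the rim would be about 5 mm higher). Pushing in small steps.

```bash
python3 -m inch '[{"translation":[0.001,0,0],"dr":[0,0,0],"grip":0},{"translation":[0.002,0,0],"dr":[0,0,0],"grip":0}]'|grep -E 'pos|force';python3 -m inch '[{"translation":[0.001,0,0],"dr":[0,0,0],"grip":0},{"translation":[0.002,0,0],"dr":[0,0,0],"grip":0}]'|grep -E 'pos|force'
```

```text
position: [0.6032, 0.074, 0.1747]
contact_force: [-2.6, 0.7, 6.9]
position: [0.6033, 0.0741, 0.1741]
contact_force: [-1.8, 0.2, 6.5]
```

```bash
python3 -m inch '[{"translation":[0.002,0,0],"dr":[0,0,0],"grip":0},{"translation":[0.003,0,0],"dr":[0,0,0],"grip":0}]'|grep -E 'pos|force';python3 -m inch '[{"translation":[0.002,0,0],"dr":[0,0,0],"grip":0},{"translation":[0.003,0,0],"dr":[0,0,0],"grip":0},{"translation":[0.003,0,0],"dr":[0,0,0],"grip":0}]'|grep -E 'pos|force'
```

```text
position: [0.6034, 0.0742, 0.1729]
contact_force: [-1.8, 0.2, 7.7]
position: [0.6034, 0.0742, 0.1714]
contact_force: [-1.6, -0.3, 4.4]
```

```bash
python3 -m inch '[{"translation":[0.002,0,0],"dr":[0,0,0],"grip":0},{"translation":[0.0035,0,0],"dr":[0,0,0],"grip":0},{"translation":[0.005,0,0],"dr":[0,0,0],"grip":0},{"translation":[0.005,0,0],"dr":[0,0,0],"grip":0}]'|grep -E 'pos|force';python3 -m inch '[{"translation":[0.002,0,0],"dr":[0,0,0],"grip":0},{"translation":[0.0035,0,0],"dr":[0,0,0],"grip":0},{"translation":[0.005,0,0],"dr":[0,0,0],"grip":0}]'|grep -E 'pos|force'
python3 - <<'E'
from h import *
im,d=eyes.get_image("side")
f=lambda a:cv2.convertScaleAbs(cv2.resize(a[:,:,::-1],(500,500),interpolation=cv2.INTER_CUBIC),alpha=1.5)
cv2.imwrite('pics/v2.png',f(im[110:170,281:341]))
print(sense()['contact_force'],sense()['torque'])
E
```

```text
position: [0.6034, 0.0742, 0.1687]
contact_force: [-1.4, 0.1, 3.5]
position: [0.6035, 0.0742, 0.1662]
contact_force: [-2.1, -0.4, 5.9]
[-1.27052152 -0.39545536  5.01176371] [9.23762142e-05 6.01077117e-01 5.10948553e-02]
```

View pics/v2.png

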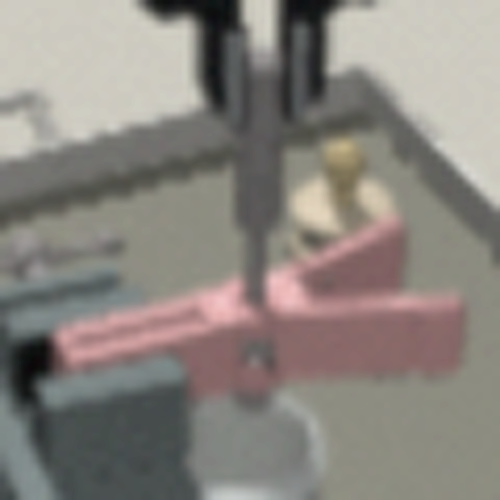

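The pin's end now shows below the barrel at crop (255,390) and the nose is inside the hole, so it is sliding at well under 20 N. Continuing.

```bash
python3 -m inch '[{"translation":[0.002,-0.0006,0],"dr":[0,0,0],"grip":0},{"translation":[0.0035,-0.0006,0],"dr":[0,0,0],"grip":0},{"translation":[0.005,-0.0006,0],"dr":[0,0,0],"grip":0},{"translation":[0.0065,-0.0006,0],"dr":[0,0,0],"grip":0},{"translation":[0.008,-0.0006,0],"dr":[0,0,0],"grip":0},{"translation":[0.0095,-0.0006,0],"dr":[0,0,0],"grip":0}]'|grep -E 'pos|force';python3 go.py 0.6028 0.074 0.146 -16.5;  python3 -m inch '[{"translation":[0.002,-0.0006,0],"dr":[0,0,0],"grip":0},{"translation":[0.0035,-0.0006,0],"dr":[0,0,0],"grip":0},{"translation":[0.005,-0.0006,0],"dr":[0,0,0],"grip":0},{"translation":[0.0065,-0.0006,0],"dr":[0,0,0],"grip":0},{"translation":[0.008,-0.0006,0],"dr":[0,0,0],"grip":0}]'|grep -E 'pos|force';python3 go.py 0.6028 0.074 0.146 -16.5
```

```text
position: [0.6034, 0.0743, 0.1609]
contact_force: [-2.2, -0.6, 7.6]
pos [0.6034 0.0743 0.1609] yaw -16.49 toolx [ 0.0036  0.0026 -1.    ] j7 -17.7 clk 9.7
t [ 0.0249 -0.0009  0.0009] dr [ 0.0001 -0.0044 -0.0034] F [-2.16 -0.56  7.58] w 0.0131
position: [0.6034, 0.0743, 0.1566]
contact_force: [-1.6, -0.4, 6.8]
pos [0.6034 0.0743 0.1566] yaw -16.5 toolx [ 0.0043  0.0028 -1.    ] j7 -17.6 clk 10.1167
t [ 0.0177 -0.0008  0.0009] dr [ 0.0001 -0.005  -0.0043] F [-1.58 -0.44  6.76] w 0.0134
```

```bash
python3 -m inch '[{"translation":[0.002,-0.0006,0],"dr":[0,-0.003,-0.003],"grip":0},{"translation":[0.0035,-0.0006,0],"dr":[0,-0.003,-0.003],"grip":0},{"translation":[0.005,-0.0006,0],"dr":[0,-0.003,-0.003],"grip":0},{"translation":[0.0065,-0.0006,0],"dr":[0,-0.003,-0.003],"grip":0},{"translation":[0.008,-0.0006,0],"dr":[0,-0.003,-0.003],"grip":0},{"translation":[0.0095,-0.0006,0],"dr":[0,-0.003,-0.003],"grip":0}]'|grep -E 'pos|force';  python3 -m inch '[{"translation":[0.002,-0.0006,0],"dr":[0,0,0],"grip":0},{"translation":[0.0035,-0.0006,0],"dr":[0,0,0],"grip":0},{"translation":[0.005,-0.0006,0],"dr":[0,0,0],"grip":0},{"translation":[0.0065,-0.0006,0],"dr":[0,0,0],"grip":0}]'|grep -E 'pos|force';python3 go.py 0.6028 0.074 0.146 -16.5
```

```text
position: [0.6031, 0.0744, 0.1509]
contact_force: [0.3, -0.5, -0.7]
position: [0.6026, 0.0745, 0.1466]
contact_force: [-0.1, 0.3, -0.8]
pos [0.6026 0.0745 0.1466] yaw -16.5 toolx [ 0.0012  0.001  -1.    ] j7 -17.5 clk 10.95
t [0.001  0.0005 0.0007] dr [-0.     -0.0016 -0.0012] F [-0.09  0.34 -0.76] w 0.0133
```

The force has dropped to zero, so the pin is free. Retracting straight up and checking the box.

```bash
python3 -m inch '[{"translation":[-0.005,0,0],"dr":[0,0,0],"grip":0},{"translation":[-0.015,0,0],"dr":[0,0,0],"grip":0},{"translation":[-0.03,0,0],"dr":[0,0,0],"grip":0},{"translation":[-0.045,0,0],"dr":[0,0,0],"grip":0},{"translation":[-0.06,0,0],"dr":[0,0,0],"grip":0},{"translation":[-0.08,0,0],"dr":[0,0,0],"grip":0},{"translation":[-0.1,0,0],"dr":[0,0,0],"grip":0},{"translation":[-0.115,0,0],"dr":[0,0,0],"grip":0},{"translation":[-0.115,0,0],"dr":[0,0,0],"grip":0},{"translation":[-0.115,0,0],"dr":[0,0,0],"grip":0}]';python3 go.py 0.507 -0.2302 0.215 -16.5
python3 - <<'E'
from h import *
im,d=eyes.get_image("side")
f=lambda a:cv2.convertScaleAbs(cv2.resize(a[:,:,::-1],(600,600),interpolation=cv2.INTER_CUBIC),alpha=1.6)
cv2.imwrite('pics/v3.png',f(im[120:200,271:351]))
E
```

```text
clock: 11.78
position: [0.6028, 0.0745, 0.2161]
ee_rot: [137.7, 89.9, 31.2]
contact_force: [-1.3, 0.3, -1.0]
gripper_width: 0.0132
pos [0.6028 0.0745 0.2161] yaw -16.5 toolx [ 0.0022  0.0013 -1.    ] j7 -18.9 clk 11.7833
t [ 0.0009 -0.0089  0.5322] dr [ 0.     -0.0024 -0.0022] F [-1.33  0.27 -1.01] w 0.0132
```

View pics/v3.png

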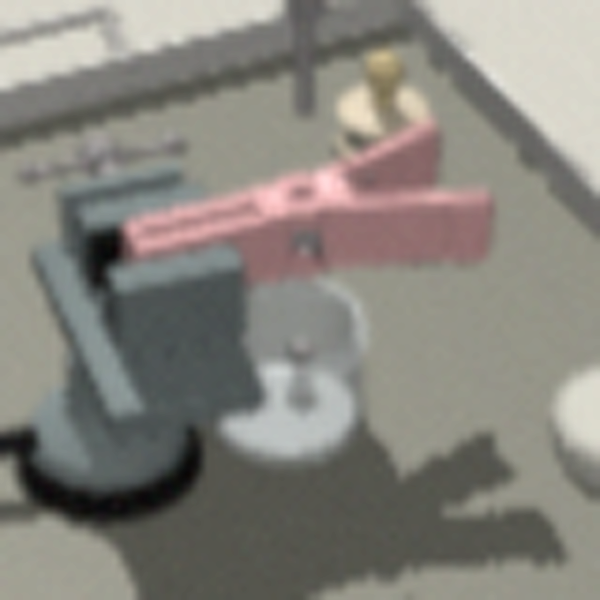

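The pin stands on the floor of the box, at crop (302,375), and the hole is empty. Returning the punch to the stand.

```bash
python3 -m inch '[{"translation":[0,-0.001,0.07],"dr":[0,-0.002,-0.002],"grip":0},{"translation":[0,-0.002,0.14],"dr":[0,-0.002,-0.002],"grip":0},{"translation":[0,-0.003,0.21],"dr":[0,-0.002,-0.002],"grip":0},{"translation":[0,-0.005,0.28],"dr":[0,-0.002,-0.002],"grip":0},{"translation":[0,-0.006,0.35],"dr":[0,-0.002,-0.002],"grip":0},{"translation":[0,-0.007,0.42],"dr":[0,-0.002,-0.002],"grip":0},{"translation":[0,-0.008,0.48],"dr":[0,-0.002,-0.002],"grip":0},{"translation":[0,-0.009,0.52],"dr":[0,-0.002,-0.002],"grip":0},{"translation":[0,-0.009,0.532],"dr":[0,-0.002,-0.002],"grip":0},{"translation":[0,-0.009,0.532],"dr":[0,-0.002,-0.002],"grip":0},{"translation":[0,-0.009,0.532],"dr":[0,-0.002,-0.002],"grip":0}]'|head -3;python3 go.py 0.507 -0.230 0.130 -16.5
```

```text
clock: 12.75
position: [0.5068, -0.2291, 0.2144]
ee_rot: [-91.9, 89.9, 161.6]
pos [ 0.5068 -0.2291  0.2144] yaw -16.48 toolx [-1.6e-03  5.0e-04 -1.0e+00] j7 11.4 clk 12.75
t [0.1407 0.001  0.0013] dr [ 0.0004 -0.0001  0.0022] F [-0.18  0.37 -1.24] w 0.0131
```

```bash
python3 -m inch '[{"translation":[0.02,0.001,0.0013],"dr":[0,0,0.002],"grip":0},{"translation":[0.05,0.001,0.0013],"dr":[0,0,0.002],"grip":0},{"translation":[0.08,0.001,0.0013],"dr":[0,0,0.002],"grip":0},{"translation":[0.11,0.001,0.0013],"dr":[0,0,0.002],"grip":0},{"translation":[0.13,0.001,0.0013],"dr":[0,0,0.002],"grip":0},{"translation":[0.14,0.001,0.0013],"dr":[0,0,0.002],"grip":0},{"translation":[0.14,0.001,0.0013],"dr":[0,0,0.002],"grip":0},{"translation":[0.14,0.001,0.0013],"dr":[0,0,0.002],"grip":0}]'|head -4;python3 go.py 0.507 -0.230 0.110 -16.5
python3 - <<'E'
from h import *
im,d=eyes.get_image("side")
C=cloud("side",d);p=sense()['position']
m=(abs(C[...,0]-p[0])<.03)&(abs(C[...,1]-p[1])<.02)&(C[...,2]>.062)
for vv in range(200,250,3):
    k=np.where(m[vv])[0]
    if len(k): print(vv,k.min(),k.max(),C[vv,k].mean(0).round(4),len(k))
E
```

```text
clock: 13.42
position: [0.5074, -0.2295, 0.1308]
ee_rot: [-61.3, 90.0, -167.7]
contact_force: [0.1, -1.5, -0.8]
pos [ 0.5074 -0.2295  0.1308] yaw -16.44 toolx [-1.e-04 -0.e+00 -1.e+00] j7 14.5 clk 13.4167
t [ 0.0346 -0.0005  0.0009] dr [0.0014 0.0001 0.0002] F [ 0.06 -1.55 -0.77] w 0.0131
200 321 349 [ 0.5018 -0.2377  0.2118] 25
203 323 348 [ 0.504  -0.2379  0.2023] 22
206 324 345 [ 0.5012 -0.2386  0.1953] 18
209 325 344 [ 0.504  -0.2347  0.1816] 20
212 325 344 [ 0.5033 -0.2366  0.1746] 20
215 326 343 [ 0.5032 -0.2377  0.1663] 18
218 329 340 [ 0.5033 -0.2382  0.1574] 12
221 330 336 [ 0.503  -0.2333  0.1432] 7
224 330 336 [ 0.503  -0.234   0.1341] 7
227 330 336 [ 0.5033 -0.2344  0.1244] 7
230 330 335 [ 0.5027 -0.2342  0.1143] 6
233 331 333 [ 0.5043 -0.2301  0.0989] 3
236 331 333 [ 0.5047 -0.2304  0.0885] 3
239 331 333 [ 0.505  -0.2307  0.078 ] 3
242 330 332 [ 0.5033 -0.2299  0.0671] 3
```

```bash
python3 -m inch '[{"translation":[0.004,-0.0005,0.0013],"dr":[0,0,0],"grip":0},{"translation":[0.008,-0.0005,0.0013],"dr":[0,0,0],"grip":0},{"translation":[0.012,-0.0005,0.0013],"dr":[0,0,0],"grip":0},{"translation":[0.016,-0.0005,0.0013],"dr":[0,0,0],"grip":0},{"translation":[0.02,-0.0005,0.0013],"dr":[0,0,0],"grip":0},{"translation":[0.024,-0.0005,0.0013],"dr":[0,0,0],"grip":0},{"translation":[0.024,-0.0005,0.0013],"dr":[0,0,0],"grip":0}]'|head -4;python3 go.py 0.507 -0.230 0.08 -16.5
```

```text
clock: 14.05
position: [0.5069, -0.2304, 0.1162]
ee_rot: [-145.3, 90.0, 108.3]
contact_force: [-0.0, 0.5, -1.9]
pos [ 0.5069 -0.2304  0.1162] yaw -16.46 toolx [-0.  0. -1.] j7 15.2 clk 14.05
t [ 0.0604  0.0001 -0.0007] dr [ 0.001 -0.     0.   ] F [-0.01  0.47 -1.87] w 0.013
```

The nose is below the stand's top with no contact force, so it's in the hole. Lowering to just above seating.

```bash
python3 -m inch '[{"translation":[0.01,0,0],"dr":[0,0,0],"grip":0},{"translation":[0.02,0,0],"dr":[0,0,0],"grip":0},{"translation":[0.03,0,0],"dr":[0,0,0],"grip":0},{"translation":[0.04,0,0],"dr":[0,0,0],"grip":0},{"translation":[0.05,0,0],"dr":[0,0,0],"grip":0},{"translation":[0.055,0,0],"dr":[0,0,0],"grip":0},{"translation":[0.06,0,0],"dr":[0,0,0],"grip":0},{"translation":[0.06,0,0],"dr":[0,0,0],"grip":0}]'|head -4;python3 -m inch '[{"translation":[0.002,0,0],"dr":[0,0,0],"grip":0},{"translation":[0.0035,0,0],"dr":[0,0,0],"grip":0},{"translation":[0.005,0,0],"dr":[0,0,0],"grip":0},{"translation":[0.006,0,0],"dr":[0,0,0],"grip":0}]'|head -4
```

```text
clock: 14.72
position: [0.5066, -0.2303, 0.0796]
ee_rot: [-79.8, 90.0, 173.8]
contact_force: [-0.4, -0.1, -1.5]
clock: 15.05
position: [0.5067, -0.2303, 0.0761]
ee_rot: [-79.0, 90.0, 174.5]
contact_force: [-0.5, 0.3, 0.4]
```

Nearly seated. A last small push to confirm contact, then a gentle release.

```bash
python3 -m inch '[{"translation":[0.0015,0,0],"dr":[0,0,0],"grip":0},{"translation":[0.002,0,0],"dr":[0,0,0],"grip":0},{"translation":[0.002,0,0],"dr":[0,0,0],"grip":0}]'|head -4; python3 -m inch '[{"translation":[0,0,0],"dr":[0,0,0],"grip":0.18},{"translation":[0,0,0],"dr":[0,0,0],"grip":0.22},{"translation":[0,0,0],"dr":[0,0,0],"grip":0.3},{"translation":[0,0,0],"dr":[0,0,0],"grip":0.4},{"translation":[0,0,0],"dr":[0,0,0],"grip":0.5},{"translation":[0,0,0],"dr":[0,0,0],"grip":0.5},{"translation":[0,0,0],"dr":[0,0,0],"grip":0.5}]'; python3 go.py 0.507 -0.230 0.25 -16.5
```

```text
clock: 15.3
position: [0.5069, -0.2305, 0.0759]
ee_rot: [-172.3, 90.0, 81.2]
contact_force: [-4.6, 1.8, 9.3]
clock: 15.88
position: [0.5069, -0.2305, 0.0758]
ee_rot: [-170.1, 90.0, 83.5]
contact_force: [0.3, 0.1, -0.3]
gripper_width: 0.0424
pos [ 0.5069 -0.2305  0.0758] yaw -16.46 toolx [ 1.e-04  5.e-04 -1.e+00] j7 17.2 clk 15.8833
t [-0.2903 -0.     -0.001 ] dr [ 0.0009 -0.0006  0.0001] F [ 0.31  0.13 -0.27] w 0.0424
```

Raise straight up, then back off towards the open side so both cameras can see the tray.

```bash
python3 -m inch '[{"translation":[-0.02,0,0],"dr":[0,0,0],"grip":0.5},{"translation":[-0.05,0,0],"dr":[0,0,0],"grip":0.5},{"translation":[-0.1,0,0],"dr":[0,0,0],"grip":0.5},{"translation":[-0.16,0,0],"dr":[0,0,0],"grip":0.5},{"translation":[-0.22,0,0],"dr":[0,0,0],"grip":0.5},{"translation":[-0.28,0,0],"dr":[0,0,0],"grip":0.5},{"translation":[-0.35,0,0],"dr":[0,0,0],"grip":0.5},{"translation":[-0.38,-0.2,0.3],"dr":[0,0,0],"grip":0.5},{"translation":[-0.38,-0.2,0.3],"dr":[0,0,0],"grip":0.5},{"translation":[-0.38,-0.2,0.3],"dr":[0,0,0],"grip":0.5},{"translation":[-0.38,-0.2,0.3],"dr":[0,0,0],"grip":0.5},{"translation":[-0.38,-0.2,0.3],"dr":[0,0,0],"grip":0.5}]'; python3 -m inch '[{"translation":[0,-0.05,0.1],"dr":[0,0,0],"grip":0.5},{"translation":[0,-0.05,0.1],"dr":[0,0,0],"grip":0.5},{"translation":[0,-0.05,0.1],"dr":[0,0,0],"grip":0.5},{"translation":[0,-0.05,0.1],"dr":[0,0,0],"grip":0.5},{"translation":[0,-0.05,0.1],"dr":[0,0,0],"grip":0.5}]'
python3 - <<'E'
from h import *
im,d=eyes.get_image("side"); im2,d2=eyes.get_image("top")
f=lambda a:cv2.convertScaleAbs(cv2.resize(a[:,:,::-1],(400,500),interpolation=cv2.INTER_CUBIC),alpha=1.5)
t=f(im2[110:290,175:415-96]); 
cv2.imwrite('pics/e1.png',np.hstack([f(im[120:280,260:388]),f(im2[120:265,285:401])]))
E
```

```text
clock: 16.88
position: [0.3453, -0.3649, 0.304]
ee_rot: [139.5, 89.9, 33.0]
contact_force: [0.3, -0.3, 1.2]
gripper_width: 0.0425
clock: 17.3
position: [0.2998, -0.4136, 0.3043]
ee_rot: [137.3, 89.9, 30.8]
contact_force: [0.3, 0.5, -0.1]
gripper_width: 0.043
```

View pics/e1.png

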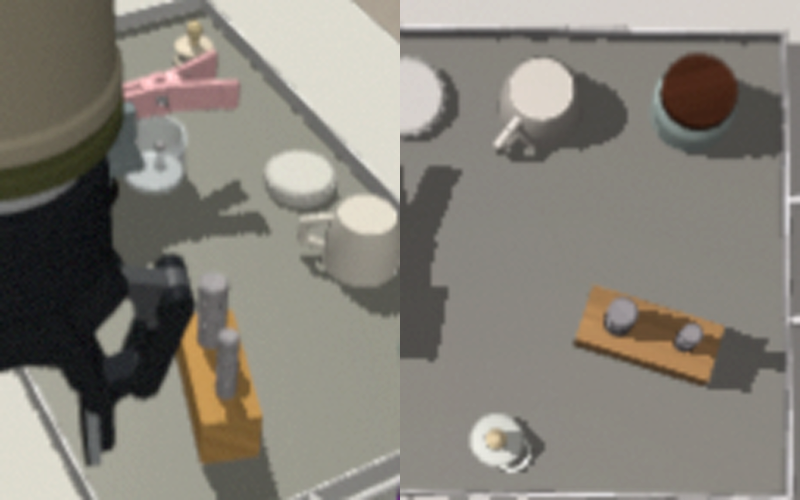

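Both punches stand upright in the stand, the slim one at (228,365) left and (690,335) right. The pin is in the box at (158,155), and the bystanders look unmoved. Handing in.

```bash
python3 -c "
import cv2,numpy as np
from h import *
im,_=eyes.get_image('top');a=cv2.imread('pics/top0.png').astype(int);d=abs(a-im[:,:,::-1].astype(int)).max(2)[130:262,178:395]>45
print('changed px in tray',d.sum(), np.argwhere(d)[:8]+[130,178])
from plant import ticket;print(ticket.close_job())"
```

```text
changed px in tray 6 [[185 259]
 [185 260]
 [186 259]
 [186 260]
 [187 259]
 [187 260]]
the job is handed in; nothing more can be done
None
```

The pin is pressed out and standing in the pacifier box, and the slim punch is back upright in its hole in the wooden stand. I handed the job in at about 17.4 s.

- **Pressing:** The pin slid under steady pressure. Force readings between steps were about 4 to 9 N (after allowing for the punch's weight), then dropped to zero when the pin came free. I only read the force at the end of each short push, so a brief higher value in between would not have shown.
- **Last checks:** The side view showed the pin on the floor of the box and the hole empty. Both punches stood upright in the stand. Comparing the top view before and after, only 6 pixels in the tray had changed, all in a small patch over the box near the clip. The gripper was open and clear of everything.
- **Disagreements:** With the punch held, the gripper read about 13 mm although the grip is 16 mm thick. The punch was held firmly and straight, so I put this down to the pads giving under 80 N. The two cameras disagreed on the hole's position by 2 to 3 mm, and the punch still went in on the first try.

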